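Put the microscope objectives back on their colour-matched storage bases

TASK

Put the four microscope objectives away: stand each one upright, nose up, inside the open storage base whose rim has the same colour as the band on the objective, resting flat on the base's floor. Set them down rather than dropping them, do not let any of them fall over, and leave the two black eyepieces where they stand.

Things in the scene. Friction and masses are not known exactly. Their poses are not given: they have to be found in the camera images.
- objective_red_mid (a point): Microscope objective with the red colour band: a loose metal cylinder about 140 g, standing upright on the bench, nose up, 54 mm tall. Plain round barrel 30 mm in diameter from its foot up to 39 mm; above that a red shoulder tapers to a 12 mm steel nose. The point is at its centre, half-way up (27 mm above its foot); z axis up along the lens; round, so its yaw means nothing.
- objective_yellow_mid (a point): Microscope objective with the yellow colour band: a loose metal cylinder about 140 g, standing upright on the bench, nose up, 58 mm tall. Plain round barrel 30 mm in diameter from its foot up to 43 mm; above that a yellow shoulder tapers to a 12 mm steel nose. The point is at its centre, half-way up (29 mm above its foot); z axis up along the lens; round, so its yaw means nothing.
- objective_green_mid (a point): Microscope objective with the green colour band: a loose metal cylinder about 140 g, standing upright on the bench, nose up, 62 mm tall. Plain round barrel 30 mm in diameter from its foot up to 47 mm; above that a green shoulder tapers to a 12 mm steel nose. The point is at its centre, half-way up (31 mm above its foot); z axis up along the lens; round, so its yaw means nothing.
- objective_blue_mid (a point): Microscope objective with the blue colour band: a loose metal cylinder about 140 g, standing upright on the bench, nose up, 66 mm tall. Plain round barrel 30 mm in diameter from its foot up to 51 mm; above that a blue shoulder tapers to a 12 mm steel nose. The point is at its centre, half-way up (33 mm above its foot); z axis up along the lens; round, so its yaw means nothing.
- base_red: Open storage base with the red rim, fixed to the bench: a shallow round tray 70 mm across; its rim is 9 mm wide and 7 mm high; inside is a flat black floor 52 mm across, 3 mm above the bench. Origin at the centre of its underside, on the bench; z up; round.
- base_yellow: Open storage base with the yellow rim, fixed to the bench: a shallow round tray 70 mm across; its rim is 9 mm wide and 7 mm high; inside is a flat black floor 52 mm across, 3 mm above the bench. Origin at the centre of its underside, on the bench; z up; round.
- base_green: Open storage base with the green rim, fixed to the bench: a shallow round tray 70 mm across; its rim is 9 mm wide and 7 mm high; inside is a flat black floor 52 mm across, 3 mm above the bench. Origin at the centre of its underside, on the bench; z up; round.
- base_blue: Open storage base with the blue rim, fixed to the bench: a shallow round tray 70 mm across; its rim is 9 mm wide and 7 mm high; inside is a flat black floor 52 mm across, 3 mm above the bench. Origin at the centre of its underside, on the bench; z up; round.
- eyepiece_1_mid (a point): Eyepiece, loose, about 120 g, to be left alone: all black, no colour band, 44 mm tall, 32 mm in diameter in the lower half and 42 mm in the upper half. The point is at its centre, 22 mm above the bench; z up.
- eyepiece_2_mid (a point): Eyepiece, loose, about 120 g, to be left alone: all black, no colour band, 44 mm tall, 32 mm in diameter in the lower half and 42 mm in the upper half. The point is at its centre, 22 mm above the bench; z up. A fixed clear Petri dish (58 mm across, 12 mm high) stands somewhere among these things; taller equipment stands only beyond and beside them.
There are look-alikes about, which are no part of the job. What is meant by the base_yellow is not purple, and is the smaller of those in its own colour.

How it is judged:
By the outcome, as a careful person would: the job done as asked, in the order asked, and still so for the second after the job is handed in, with the robot touching nothing.
It also fails if it takes over 96 s, if anything falls off the work surface, if the arm or the gripper's body presses on something with over 40 N, if the wrist force passes 120 N, or if a joint passes its speed limit or range.

ROBOT

A 7-joint arm with a two-finger parallel gripper is mounted at the origin on the work surface. World frame = base frame: x ahead of the robot, y to its left, z up, the work surface at z = 0. Lengths are in m, angles in rad, forces in N, time in s.
With the tool pointing down it reaches from about 0.4 to 0.875 m from the base axis. Payload 19.3 kg.
Tool frame: the origin (TCP) lies at the very end of the fingers, on their centre line; the grasp point (between the pads) lies bot.grasp_offset behind it (bot.grasp_offset is the distance from the TCP to the grasp point, in m); z points along the fingers, y is the direction in which the jaws open and shut (so a half turn about z gives the same grasp; the last joint's range is limited). The gripper opens to 85 mm and grips with 20 to 120 N. Pads are 22 mm wide; open, the fingers measure 114 mm over their backs; the gripper's body (76 mm by 85 mm) begins 54 mm behind the grasp point. The pads swing forward as they close: fully open they stand 13 mm farther back than shut.
Start: joints at [1.209, 0.521, -0.036, 1.599, 0.021, 1.021, -0.113], TCP at [0.18, -0.599, 0.231] pointing down, gripper open.
Joint ranges: [-2.91, 2.91], [-0.3, 2.13], [-1.5, 1.42], [0.17, 2.43], [-1.26, 4.41], [0.16, 1.93], [-2.52, 2.52]. Speed limits (rad/s): [1.89, 1.89, 2.39, 2.39, 3.01, 3.01, 3.01].

INTERFACE

Orientations are given as [roll, pitch, yaw] about the fixed x, y, z axes, in that order (R = Rz(yaw) Ry(pitch) Rx(roll)).
In Python, from workcell import bot gives the robot as it stands. The module is installed in compiled form; this text tells all that it offers.
- The arm moves only by the shell command python3 -m handwheel 'ROWS' [OPENING] [FORCE]. ROWS is JSON, a list of rows, each a list of 6 numbers: the shift along the tool's x, y, z as a fraction of full scale, then the turn, a rotation vector about the tool's x, y, z as a fraction of full scale. In form: [[x, y, z, rx, ry, rz], ...]. A call has 1 to 8 rows; each row shifts and turns the commanded pose from where the row before left it, along the tool's axes as they then stand; what a row does not reach is not made up. Full scale, the value 1, is 0.025 m for a shift and 360 degrees for a turn. A row lasts 1/8 s, in which the tool goes at most 62.5 mm and 10.7 degrees, less where a joint would pass 70% of its speed; a pose out of reach is approached as far as the arm can. A call with a number of a shift or a turn outside -1 to 1 is refused whole. A call with a gripper value outside its range is refused whole. OPENING is the closure, from -1 (fully open) to 1 (shut), set as the call begins (- or left out, the last holds). The fingers move at their own pace and stop on an object; FORCE is the grip in N (left out, the last holds). Time passes only in rows, so rows that do not move let the fingers close. It gives the time, the measured TCP pose, the force and the opening at its end, in the units of the state.
- bot.observe(): the state, without advancing time (a new reading comes with each control period).
- bot.grab_frame(name): name is "scene" or "top"; returns a dict with "pixels" (384x512x3 uint8, blue, green, red), "vertical_fov" (degrees; the focal length in pixels is half the picture's height over the tangent of half this angle, whatever the lens; pixels are square), "cx", "cy" (the principal point, pixels), "R" (3x3) and "t" (3): a world point X has camera coordinates R X + t. Camera axes: x right, y down, z forward; pixel columns grow to the right and rows downward; lengths in m; the calibration is good to about 2 mm. A picture is of the moment at which its call begins. There is no depth.
- bot.job_done(): hands the job in, once; it reports no verdict.
Trained networks look in a picture, given as the dict that the camera call returned (one of the last four; its "shot" number tells which), for a name from the list of things; names that differ only in an ending like _2 or _b are one class to them, and where a whole thing is asked for, a point or a joint stands for the part that bears it (a point fixed in the world has none). Each returns a list of dicts, best first, with "score" (0 to 1); they miss things now and then, are a little off and sometimes report something else, mostly with a low value. They report only what shows in the picture. A call takes as long as a camera call. They do not tell look-alikes from the thing itself.
- bot.trace(picture, thing): "region" (384x512 bool, what is visible of it) and "point" ([column, row] in pixels, amid what is visible of it).
The state is a dict: "clock": time; "qpos": joint angles; "qd": joint speeds; "joint_efforts": joint torques, N m; "position": TCP position; "tool_rot": TCP orientation; "force": force on the tool from outside, world axes, zero at the start; "moment": the same for the moment, N m; "grip_width": finger opening in m.
Only numpy, scipy, OpenCV 4.12 (cv2) and the standard library are available. Lean on these libraries where they do the work, as an engineer would, in place of code of your own. Each camera call takes 0.05 s, during which the arm holds its last target.

## Working session

There is one attempt and no reset: what is moved stays moved. The work goes in short steps, Python scripts to look and compute and a shell command to move; the robot and the scene stay as the last step left them, time stands still between calls to the robot, and variables do not carry over. Pictures are saved under pics/ and viewed, and the job is handed in when it is done.

```bash
mkdir -p pics; python3 - <<'E'
from workcell import bot
import cv2,pickle
print(bot.observe(), bot.grasp_offset)
for n in("scene","top"):
    f=bot.grab_frame(n); cv2.imwrite(f"pics/{n}0.png",f["pixels"])
    print(n,{k:v for k,v in f.items() if k!="pixels"})
    pickle.dump(f,open(f"{n}0.pkl","wb"))
E
```

```text
{'clock': 0.0, 'qpos': array([ 1.20880956,  0.52204521, -0.03631801,  1.59998377,  0.02119063,
        1.02104886, -0.11278057]), 'qd': array([ 0.00059217,  0.00083514,  0.00030257,  0.00134525,  0.00042102,
        0.00139308, -0.00211358]), 'joint_efforts': array([ 4.03877028e-03, -9.27099109e+01,  1.97998345e+00, -3.69939387e+01,
        1.76562817e-02,  7.72540108e-03, -5.91421849e-05]), 'position': array([ 0.1796639 , -0.59829238,  0.23071505]), 'tool_rot': array([-3.14049446e+00,  7.26985590e-05,  2.91782775e-01]), 'force': array([ 0.00339565, -0.77809824,  0.63202869]), 'moment': array([-0.04521257, -0.00095681,  0.03538178]), 'grip_width': 0.08539704168838369} 0.0187
scene {'vertical_fov': 45.48554788096973, 'cx': 254.2102283369867, 'cy': 194.04617106945145, 'R': array([[-0.11398007,  0.99334641,  0.01647587],
       [ 0.54301197,  0.07617755, -0.83626251],
       [-0.83195345, -0.08637066, -0.54808171]]), 't': array([ 0.06604418, -0.23792121,  1.66728976]), 'shot': 1}
top {'vertical_fov': 55.07460334287744, 'cx': 260.8447074277933, 'cy': 187.7394088357575, 'R': array([[-0.02009783, -0.99964137, -0.01769767],
       [-0.99349375,  0.02195267, -0.11175082],
       [ 0.11209925,  0.01533658, -0.99357866]]), 't': array([0.02488152, 0.51576792, 1.0626802 ]), 'shot': 2}
```

View pics/scene0.png

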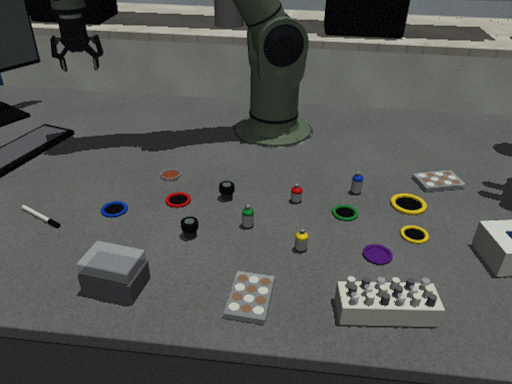

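View pics/top0.png

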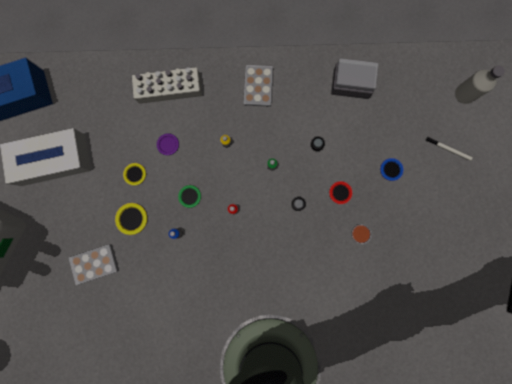

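```bash
cat > h.py <<'E'
import numpy as np,cv2,pickle
def K(f):
    F=192/np.tan(np.radians(f["vertical_fov"]/2)); return F
def ray(f,p):
    F=K(f); d=np.array([(p[0]-f["cx"])/F,(p[1]-f["cy"])/F,1]); R=f["R"]
    return -R.T@f["t"], R.T@d
def onz(f,p,z):
    c,d=ray(f,p); return c+d*(z-c[2])/d[2]
def proj(f,X):
    c=f["R"]@np.array(X)+f["t"]; F=K(f); return np.array([f["cx"]+F*c[0]/c[2],f["cy"]+F*c[1]/c[2]])
E
python3 - <<'E'
from workcell import bot
from h import *
for n in("scene","top"):
    f=bot.grab_frame(n)
    im=cv2.resize(f["pixels"],None,fx=1.5,fy=1.5)
    for th in["objective_red_mid","objective_yellow_mid","objective_green_mid","objective_blue_mid","base_red","base_yellow","base_green","base_blue","eyepiece_1_mid"]:
        for r in bot.trace(f,th)[:4]:
            if r["score"]<.2: continue
            z=.005 if "base" in th else .03
            ys,xs=np.nonzero(r["region"])
            (cx,cy),ax,_=cv2.fitEllipse(cv2.convexHull(np.c_[xs,ys].astype(np.int32)))
            P=onz(f,r["point"],z)
            print(n,th,round(r["score"],2),np.round(r["point"],1),"ell",np.round([cx,cy],1),np.round(ax,1),len(xs),"rows",ys.min(),ys.max(),"cols",xs.min(),xs.max(),np.round(onz(f,(cx,cy),z)[:2],4))
E
```

```text
scene objective_red_mid 0.67 [297.8 196.8] ell [296.5 194.6] [12.5 21. ] 204 rows 184 204 cols 291 302 [0.4727 0.1033]
scene objective_yellow_mid 0.8 [301.4 239.7] ell [300.8 241.1] [14.5 24.4] 269 rows 229 252 cols 295 308 [0.6718 0.1209]
scene objective_green_mid 0.54 [249.4 218.1] ell [248.  217.4] [12.8 24.3] 245 rows 205 229 cols 242 254 [ 0.5952 -0.0145]
scene objective_blue_mid 0.51 [358.2 188.8] ell [356.6 184.1] [11.4 24.6] 223 rows 172 195 cols 351 362 [0.3945 0.2706]
scene base_red 0.59 [180.7 197.2] ell [177.8 200.4] [15.1 23.9] 287 rows 193 207 cols 166 189 [ 0.5088 -0.2198]
scene base_yellow 0.81 [407.6 205.5] ell [408.4 204.3] [21.2 36.9] 621 rows 194 215 cols 391 426 [0.44  0.412]
scene base_yellow 0.78 [413.5 235. ] ell [414.6 234.5] [16.8 28.5] 389 rows 226 243 cols 401 428 [0.5762 0.4049]
scene base_yellow 0.68 [378.6 253.5] ell [377.7 254.8] [20.2 30.3] 493 rows 245 265 cols 363 392 [0.6675 0.304 ]
scene base_green 0.67 [300.2 240.1] ell [301.  240.8] [13.7 24. ] 259 rows 229 252 cols 295 307 [0.6395 0.1222]
scene base_green 0.52 [347.6 211.2] ell [344.8 213.1] [1
[... 1165 characters left out ...]
s 156 178 [0.6613 0.3012]
top base_yellow 0.61 [298.7 205.7] ell [297.6 202.7] [13.9 14.1] 156 rows 197 209 cols 291 304 [ 0.4712 -0.0955]
top base_green 0.9 [189.1 196.7] ell [189.  195.8] [23.6 23.7] 447 rows 184 207 cols 177 200 [0.4992 0.2329]
top base_blue 0.64 [391.6 168.4] ell [391.1 168.7] [22.4 24.3] 434 rows 157 180 cols 380 403 [ 0.5683 -0.3814]
top eyepiece_1_mid 0.68 [297. 203.] ell [297.5 203.5] [14.  14.1] 163 rows 197 210 cols 291 304 [ 0.4671 -0.093 ]
top eyepiece_1_mid 0.6 [320.1 141. ] ell [316.9 143. ] [13.6 14.7] 165 rows 136 150 cols 310 324 [ 0.6471 -0.1568]
top eyepiece_1_mid 0.26 [230.9 213.3] ell [232.3 208.6] [ 9.7 10.5] 85 rows 204 213 cols 227 237 [0.456  0.0993]
```

```bash
python3 - <<'E'
from h import *
from scipy.optimize import least_squares
S=pickle.load(open("scene0.pkl","rb"));T=pickle.load(open("top0.pkl","rb"))
items={ # name: approx xy, z, hue, rad px
"o_red":((.46,.10),.045,0),"o_yel":((.665,.12),.049,27),"o_gre":((.59,-.015),.053,60),"o_blu":((.39,.27),.057,110),
"b_red":((.503,-.221),.007,0),"b_yel":((.574,.403),.007,27),"b_gre":((.502,.234),.007,60),"b_blu":((.571,-.379),.007,110),"bigyel":((.437,.41),.007,27)}
for k,(xy,z,h) in items.items():
    uv=[];
    for f in(S,T):
        p=proj(f,(*xy,z)); r=26 if k[0]=="b" else 12
        x0,y0=(p-r).astype(int); c=f["pixels"][y0:y0+2*r,x0:x0+2*r]
        hsv=cv2.cvtColor(c,cv2.COLOR_BGR2HSV).astype(float)
        dh=np.abs((hsv[...,0]-h+90)%180-90)
        w=(c.max(2).astype(float)-c.min(2))*(dh<14); w[w<25]=0
        n,l,st,_=cv2.connectedComponentsWithStats((w>0).astype(np.uint8)); j=1+np.argmax(st[1:,4]); w*=(l==j)
        yy,xx=np.mgrid[0:c.shape[0],0:c.shape[1]]
        uv.append((x0+(w*xx).sum()/w.sum(),y0+(w*yy).sum()/w.sum(),(w>0).sum()))
    a=onz(S,uv[0],z);b=onz(T,uv[1],z)
    s=least_squares(lambda X:np.r_[proj(S,X)-uv[0][:2],proj(T,X)-uv[1][:2]],[*xy,z])
    print(k,np.round(uv,1).tolist(),"S",np.round(a[:2],4),"T",np.round(b[:2],4),"tri",np.round(s.x,4),"res",np.round(s.fun,1))
def crop(f,p,w,h,s): return cv2.resize(f["pixels"][p[1]:p[1]+h,p[0]:p[0]+w],None,fx=s,fy=s,interpolation=cv2.INTER_CUBIC)
cv2.imwrite("pics/c_top.png",crop(T,(110,120),310,140,2.5))
cv2.imwrite("pics/c_sc.png",crop(S,(90,150),360,130,2.2))
E
```

```text
o_red [[296.5, 189.9, 75.0], [232.3, 208.7, 92.0]] S [0.4724 0.1022] T [0.4549 0.098 ] tri [0.4555 0.1008 0.034 ] res [-0.5  0.  -0.6  0. ]
o_yel [[301.5, 236.0, 108.0], [225.0, 139.9, 95.0]] S [0.6766 0.1213] T [0.6588 0.1169] tri [0.6617 0.1204 0.0371] res [-0.6  0.  -0.7  0. ]
o_gre [[247.6, 211.7, 75.0], [271.7, 163.7, 61.0]] S [ 0.6025 -0.0148] T [ 0.5833 -0.0194] tri [ 0.5853 -0.018   0.0407] res [-0.4 -0.  -0.5  0.1]
o_blu [[357.8, 177.8, 64.0], [173.9, 233.4, 79.0]] S [0.4048 0.2694] T [0.3871 0.265 ] tri [0.3871 0.2701 0.0461] res [-0.8  0.1 -0.8 -0. ]
b_red [[177.6, 199.3, 226.0], [340.4, 192.2, 300.0]] S [ 0.5065 -0.2208] T [ 0.4998 -0.2249] tri [ 0.5    -0.2242  0.0026] res [-0.5 -0.1 -0.5  0.1]
b_yel [[414.2, 233.9, 293.0], [134.0, 173.8, 294.0]] S [0.5765 0.4035] T [0.5703 0.4011] tri [0.5711 0.4043 0.0026] res [-0.4  0.1 -0.5 -0. ]
b_gre [[344.8, 212.2, 217.0], [189.2, 196.1, 235.0]] S [0.5052 0.2348] T [0.498  0.2318] tri [0.4985 0.2345 0.0021] res [-0.5  0.1 -0.5  0. ]
b_blu [[113.7, 208.7, 237.0], [391.5, 169.1, 274.0]] S [ 0.5737 -0.3773] T [ 0.5667 -0.3817] tri [ 0.5671 -0.3818  0.0023] res [-0.4 -0.1 -0.5  0.1]
bigyel [[408.2, 203.5, 427.0], [130.5, 218.5, 529.0]] S [0.4393 0.4111] T [0.434  0.4094] tri [0.4343 0.4118 0.0034] res [-0.3  0.1 -0.4 -0. ]
```

View pics/c_top.png

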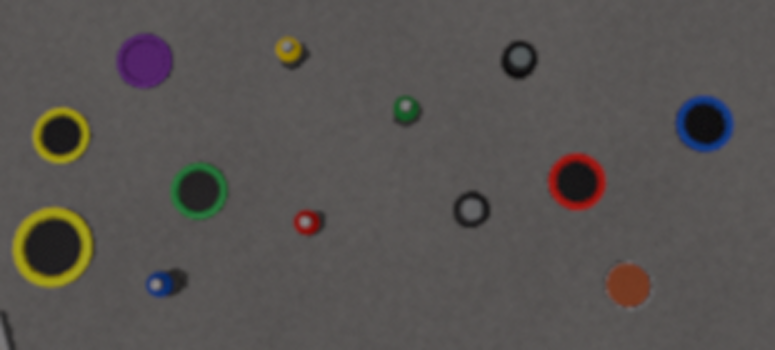

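View pics/c_sc.png

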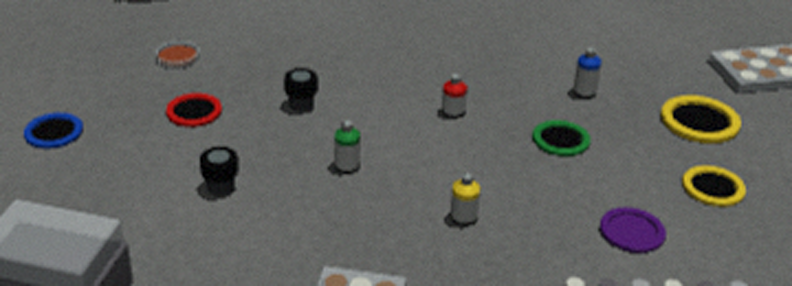

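```bash
python3 -m handwheel '[[0.5,-0.5,0,0,0,0.0232],[0.5,-0.5,0,0,0,0.0232],[1,-1,0,0,0,0],[1,-1,0,0,0,0]]' -1 30; python3 -c "
from workcell import bot
print(bot.observe()['qpos'])"
```

```text
clock: 1.6
position: [0.2493, -0.518, 0.2313]
tool_rot: [3.142, -0.0, -0.0]
force: [0.1, 0.1, 0.5]
grip_width: 0.0849
[ 1.00922364  0.44159644  0.01371459  1.7370824  -0.00714814  0.96291284
 -0.54519818]
```

```bash
python3 -m handwheel '[[0.6,-1,0,0,0,0],[0.6,-1,0,0,0,0],[0.6,-1,0,0,0,0],[0.6,-1,0,0,0,0],[0.6,-1,0,0,0,0],[0.6,-1,0,0,0,0],[0.6,-1,0,0,0,0],[0.6,-1,0,0,0,0]]'
python3 -m handwheel '[[0.4,-1,0,0,0,0],[0.4,-1,0,0,0,0],[0.4,-1,0,0,0,0],[0.4,-1,0,0,0,0],[0.4,-1,0,0,0,0],[0.4,-1,0,0,0,0],[0.4,-1,0,0,0,0],[0.4,-1,0.5,0,0,0]]'
python3 -m handwheel '[[0.1,-1,0.6,0,0,0],[0.1,-1,0.6,0,0,0],[0.1,-1,0.6,0,0,0],[0,-1,0.6,0,0,0],[0,-1,0.6,0,0,0],[0,-1,0.5,0,0,0],[0,-1,0.5,0,0,0],[0,-1,0.5,0,0,0]]'; python3 -c "
from workcell import bot
print(bot.observe()['qpos'])"
```

```text
clock: 2.6
position: [0.3691, -0.318, 0.2315]
tool_rot: [3.141, -0.0, 0.0]
force: [-0.0, -0.2, 0.1]
grip_width: 0.0852
clock: 3.6
position: [0.4494, -0.1181, 0.2194]
tool_rot: [3.141, -0.002, 0.0]
force: [0.1, -0.0, -0.2]
grip_width: 0.0853
clock: 4.6
position: [0.4562, 0.0821, 0.106]
tool_rot: [-3.141, -0.0, 0.0]
force: [0.2, 0.3, -0.2]
grip_width: 0.0854
[-0.15322465  0.47312872 -0.19534203  2.11437934  0.16525109  0.56764864
 -2.03791582]
```

```bash
python3 -m handwheel '[[0,-0.72,0,0,0,0],[0,0,0,0,0,-0.028],[0,0,0,0,0,-0.028],[0,0,0,0,0,-0.028],[0,0,0,0,0,-0.028],[0,0,0,0,0,-0.028],[0,0,0,0,0,-0.028],[0,0,0,0,0,-0.028]]'
python3 -m handwheel '[[0,0,0,0,0,-0.027],[0,0,0,0,0,-0.027],[0,0,0,0,0,0]]'; python3 - <<'E'
from workcell import bot
from h import *
o=bot.observe();print(o['qpos'],o['position'],o['tool_rot'])
f=bot.grab_frame("scene");g=bot.grab_frame("top")
a=f["pixels"][120:260,200:400];b=g["pixels"][140:280,140:340]
im=np.hstack([cv2.resize(x,None,fx=2,fy=2,interpolation=cv2.INTER_CUBIC) for x in(a,b)]);cv2.imwrite("pics/p1.png",im)
print(proj(f,o['position']))
E
```

```text
clock: 5.6
position: [0.4562, 0.0992, 0.1064]
tool_rot: [3.141, -0.0, 1.237]
force: [0.1, -0.3, 0.1]
grip_width: 0.0855
clock: 5.98
position: [0.4562, 0.0991, 0.1063]
tool_rot: [-3.142, -0.0, 1.57]
force: [-0.4, 0.0, -0.3]
grip_width: 0.0856
[ 0.13070979  0.53234587 -0.61181049  2.09002066  0.4930474   0.66256783
 -0.81482123] [0.45615899 0.0990954  0.10628747] [-3.14152758e+00 -3.82414182e-04  1.56968111e+00]
[297.06505287 167.2027038 ]
```

View pics/p1.png

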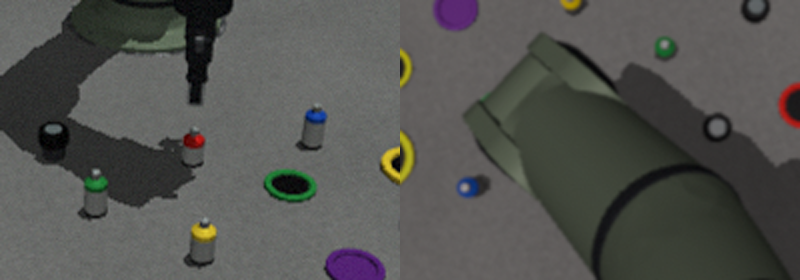

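```bash
python3 -m handwheel '[[0,0,0.95,0,0,0],[0,0,0.95,0,0,0],[0,0,0.95,0,0,0],[0,0,0.95,0,0,0],[0,0,0.04,0,0,0],[0,0,0,0,0,0]]'
python3 -m handwheel '[[0,0,0,0,0,0],[0,0,0,0,0,0],[0,0,0,0,0,0],[0,0,0,0,0,0]]' 0.0 40
python3 -m handwheel '[[0,0,0,0,0,0],[0,0,0,0,0,0],[0,0,0,0,0,0],[0,0,0,0,0,0],[0,0,0,0,0,0],[0,0,0,0,0,0]]' 1 40
python3 - <<'E'
from workcell import bot
from h import *
f=bot.grab_frame("scene")
a=f["pixels"][120:260,200:400]
cv2.imwrite("pics/p2.png",cv2.resize(a,None,fx=3,fy=3,interpolation=cv2.INTER_CUBIC))
E
```

```text
clock: 6.82
position: [0.4563, 0.0994, 0.0109]
tool_rot: [3.141, 0.0, 1.57]
force: [0.2, 0.8, 0.1]
grip_width: 0.0855
clock: 7.32
position: [0.4561, 0.0992, 0.0104]
tool_rot: [3.141, -0.0, 1.571]
force: [-0.4, 0.3, -0.3]
grip_width: 0.0426
clock: 8.07
position: [0.456, 0.0992, 0.0105]
tool_rot: [3.141, 0.0, 1.571]
force: [-1.3, -0.7, 6.1]
grip_width: 0.029
```

View pics/p2.png

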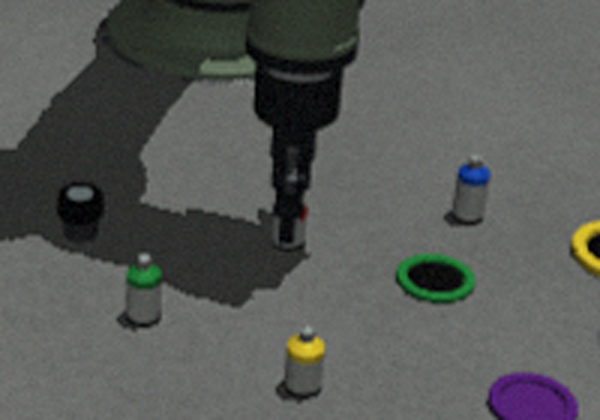

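```bash
python3 -m handwheel '[[0,0,-0.5,0,0,0],[0,0,-1,0,0,0],[0,0,-1,0,0,0],[0,0,-1,0,0,0],[-1,0.2,0,0,0,0],[-1,0.2,0,0,0,0],[-1,0.2,0,0,0,0],[-1,0.2,0,0,0,0]]'
python3 -m handwheel '[[-1,0.2,0,0,0,0],[-1,0.2,0,0,0,0],[-1,0.2,0,0,0,0],[-1,0.2,0,0,0,0],[-1,0.2,0,0,0,0],[-1,0,0,0,0,0],[-1,0,0,0,0,0],[-1,0,0,0,0,0]]'
python3 -m handwheel '[[-0.9,0,0,0,0,0],[0,0,0,0,0,0]]'
python3 - <<'E'
from workcell import bot
from h import *
o=bot.observe();print(o['qpos'],o['position'])
f=bot.grab_frame("scene")
a=f["pixels"][110:240,120:320]
cv2.imwrite("pics/p3.png",cv2.resize(a,None,fx=3,fy=3,interpolation=cv2.INTER_CUBIC))
print(proj(f,[.502,-.223,.1]))
E
```

```text
clock: 9.12
position: [0.4761, -0.0016, 0.0985]
tool_rot: [3.141, -0.0, 1.571]
force: [0.9, 0.4, -1.7]
grip_width: 0.0289
clock: 10.12
position: [0.5009, -0.2015, 0.0985]
tool_rot: [-3.142, -0.0, 1.571]
force: [-0.5, 0.6, -1.4]
grip_width: 0.029
clock: 10.38
position: [0.5007, -0.2249, 0.0983]
tool_rot: [-3.141, 0.0, 1.569]
force: [-0.4, 0.7, -1.7]
grip_width: 0.0289
[ 0.73775293  0.6461317  -0.59202136  1.88810597  0.50882358  0.76162368
 -0.14096004] [ 0.50065167 -0.22488342  0.0982603 ]
[174.59268764 169.16860194]
```

View pics/p3.png

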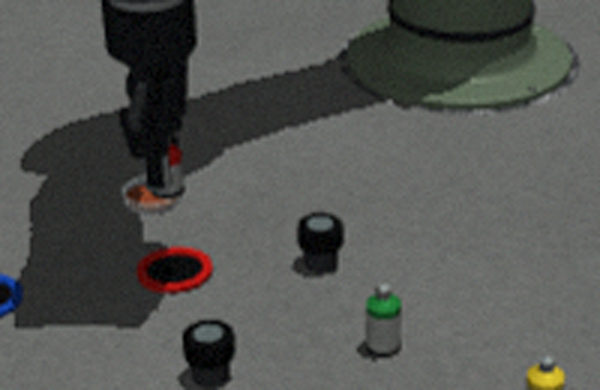

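```bash
python3 -m handwheel '[[0.06,0.05,0.5,0,0,0],[0,0,1,0,0,0],[0,0,1,0,0,0],[0,0,0.5,0,0,0],[0,0,0.25,0,0,0],[0,0,0,0,0,0]]'
python3 -m handwheel '[[0,0,0.06,0,0,0],[0,0,0.04,0,0,0],[0,0,0,0,0,0]]'
```

```text
clock: 11.18
position: [0.5025, -0.2215, 0.0166]
tool_rot: [3.142, -0.0, 1.571]
force: [-0.1, -0.4, -1.0]
grip_width: 0.029
clock: 11.55
position: [0.5024, -0.2219, 0.0142]
tool_rot: [3.141, 0.0, 1.571]
force: [-0.4, 0.9, -1.7]
grip_width: 0.0289
```

```bash
python3 -m handwheel '[[0,0,0.03,0,0,0],[0,0,0,0,0,0]]'; python3 -m handwheel '[[0,0,0.03,0,0,0],[0,0,0,0,0,0]]'
```

```text
clock: 11.8
position: [0.5025, -0.2219, 0.0135]
tool_rot: [3.141, 0.0, 1.571]
force: [-1.1, -0.2, 3.3]
grip_width: 0.0286
clock: 12.05
position: [0.5025, -0.2219, 0.0135]
tool_rot: [3.141, 0.001, 1.571]
force: [-5.6, 1.4, 21.5]
grip_width: 0.0287
```

```bash
python3 -m handwheel '[[0,0,-0.03,0,0,0],[0,0,0,0,0,0]]'; python3 -m handwheel '[[0,0,0,0,0,0],[0,0,0,0,0,0],[0,0,0,0,0,0]]' 0.0;  python3 -m handwheel '[[0,0,0,0,0,0],[0,0,0,0,0,0],[0,0,0,0,0,0],[0,0,0,0,0,0]]' -1
python3 - <<'E'
from workcell import bot
from h import *
f=bot.grab_frame("scene")
a=f["pixels"][110:240,120:320]
cv2.imwrite("pics/p4.png",cv2.resize(a,None,fx=3,fy=3,interpolation=cv2.INTER_CUBIC))
E
```

```text
clock: 12.3
position: [0.5025, -0.2218, 0.0135]
tool_rot: [3.141, 0.0, 1.571]
force: [-3.0, 0.1, 7.7]
grip_width: 0.0286
clock: 12.68
position: [0.5023, -0.2217, 0.0132]
tool_rot: [-3.141, -0.0, 1.571]
force: [0.2, -1.1, -0.4]
grip_width: 0.0426
clock: 13.18
position: [0.5023, -0.2218, 0.0133]
tool_rot: [-3.142, -0.0, 1.571]
force: [-0.0, -0.7, 0.5]
grip_width: 0.0856
```

View pics/p4.png

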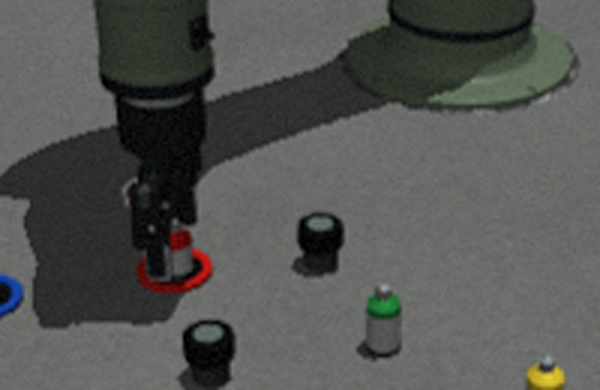

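```bash
python3 -m handwheel '[[0,0,-1,0,0,0],[0,0,-1,0,0,0],[0,0,-1,0,0,0],[0,0,-1,0,0,0],[1,0.4,0,0,0,0],[1,0.4,0,0,0,0],[1,0.4,0,0,0,0],[1,0.4,0,0,0,0]]'
python3 -m handwheel '[[1,0.4,0,0,0,0],[1,0.45,0,0,0,0],[1,0.45,0,0,0,0],[1,0.45,0,0,0,0],[0.2,0,0,0,0,0],[0,0,0,0,0,0]]'
python3 - <<'E'
from workcell import bot
from h import *
f=bot.grab_frame("scene")
a=f["pixels"][110:270,120:320]
cv2.imwrite("pics/p5.png",cv2.resize(a,None,fx=3,fy=3,interpolation=cv2.INTER_CUBIC))
E
```

```text
clock: 14.22
position: [0.5426, -0.1209, 0.1133]
tool_rot: [3.142, 0.0, 1.571]
force: [0.6, -0.1, 0.0]
grip_width: 0.0855
clock: 14.98
position: [0.5857, -0.0169, 0.1132]
tool_rot: [-3.141, 0.0, 1.571]
force: [0.1, -1.0, 0.3]
grip_width: 0.0854
```

View pics/p5.png

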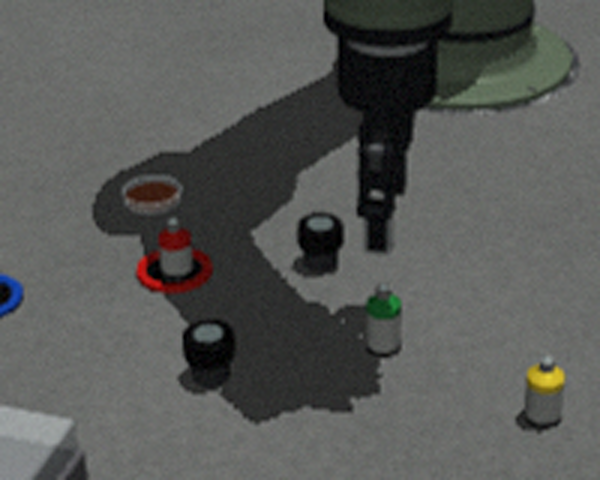

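```bash
python3 -m handwheel '[[0,0,1,0,0,0],[0,0,1,0,0,0],[0,0,1,0,0,0],[0,0,1,0,0,0],[0,0,0.12,0,0,0],[0,0,0,0,0,0]]'
python3 -m handwheel '[[0,0,0,0,0,0],[0,0,0,0,0,0],[0,0,0,0,0,0],[0,0,0,0,0,0]]' 0.0 40
python3 -m handwheel '[[0,0,0,0,0,0],[0,0,0,0,0,0],[0,0,0,0,0,0],[0,0,0,0,0,0]]' 1 40
python3 -m handwheel '[[0,0,-0.5,0,0,0],[0,0,-1,0,0,0],[0,0,-1,0,0,0],[0,0,-1,0,0,0]]'
python3 - <<'E'
from workcell import bot
from h import *
f=bot.grab_frame("scene")
a=f["pixels"][110:270,120:320]
cv2.imwrite("pics/p6.png",cv2.resize(a,None,fx=3,fy=3,interpolation=cv2.INTER_CUBIC))
E
```

```text
clock: 15.78
position: [0.5862, -0.0172, 0.0109]
tool_rot: [3.141, 0.0, 1.57]
force: [-0.8, -0.3, 0.5]
grip_width: 0.0853
clock: 16.27
position: [0.5861, -0.0167, 0.0104]
tool_rot: [3.141, 0.0, 1.571]
force: [0.2, 0.3, 0.1]
grip_width: 0.0426
clock: 16.77
position: [0.5861, -0.0167, 0.0105]
tool_rot: [3.141, 0.0, 1.571]
force: [-1.9, -0.8, 5.5]
grip_width: 0.029
clock: 17.27
position: [0.586, -0.0167, 0.0992]
tool_rot: [3.142, -0.0, 1.571]
force: [0.9, -0.3, -1.6]
grip_width: 0.0288
```

View pics/p6.png

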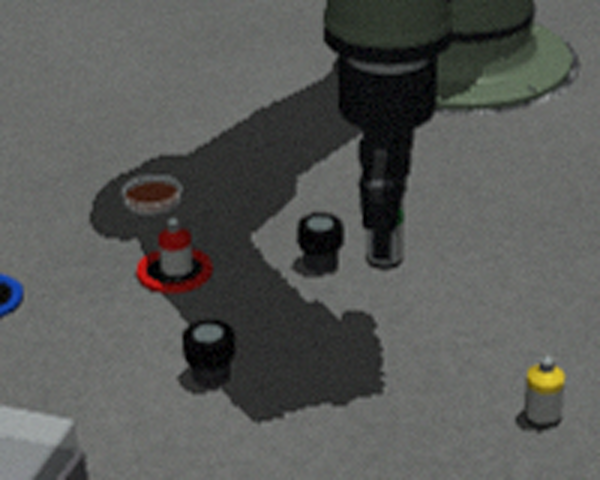

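```bash
python3 -m handwheel '[[1,-0.35,0,0,0,0],[1,-0.35,0,0,0,0],[1,-0.35,0,0,0,0],[1,-0.35,0,0,0,0],[1,-0.35,0,0,0,0],[1,-0.35,0,0,0,0],[1,-0.35,0,0,0,0],[1,-0.35,0,0,0,0]]'
python3 -m handwheel '[[1,-0.35,0,0,0,0],[1,-0.29,0,0,0,0],[0,0,0,0,0,0]]'
python3 - <<'E'
from workcell import bot
from h import *
print(bot.observe()["qpos"])
f=bot.grab_frame("scene")
a=f["pixels"][110:270,250:450]
cv2.imwrite("pics/p7.png",cv2.resize(a,None,fx=3,fy=3,interpolation=cv2.INTER_CUBIC))
E
```

```text
clock: 18.32
position: [0.5157, 0.184, 0.0982]
tool_rot: [3.141, -0.0, 1.571]
force: [0.9, -0.2, -1.7]
grip_width: 0.0294
clock: 18.7
position: [0.4992, 0.2353, 0.0983]
tool_rot: [3.142, -0.001, 1.574]
force: [0.3, 0.8, -1.3]
grip_width: 0.0288
[-0.12141677  0.65101137 -0.59713208  1.88042566  0.51218883  0.76652436
 -0.99853587]
```

View pics/p7.png

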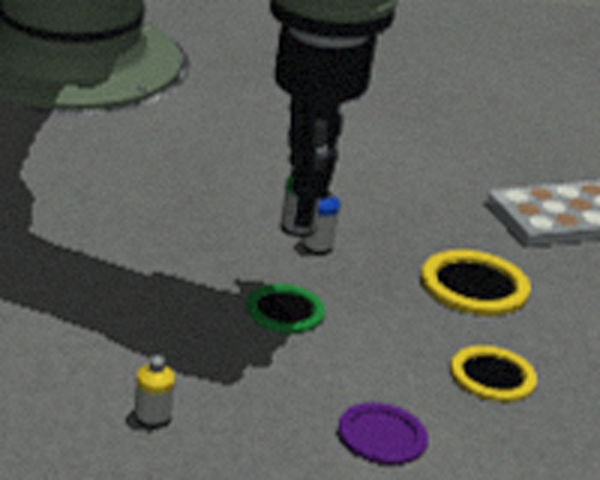

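```bash
python3 -m handwheel '[[-0.07,0.03,0.5,0,0,0],[0,0,1,0,0,0],[0,0,1,0,0,0],[0,0,0.5,0,0,0],[0,0,0.25,0,0,0],[0,0,0.06,0,0,0],[0,0,0.05,0,0,0],[0,0,0,0,0,0]]'
python3 -m handwheel '[[0,0,0.02,0,0,0],[0,0,0,0,0,0]]'
```

```text
clock: 19.75
position: [0.501, 0.2315, 0.0142]
tool_rot: [3.141, -0.0, 1.571]
force: [0.1, 0.4, -1.9]
grip_width: 0.0289
clock: 20.0
position: [0.5009, 0.2315, 0.0135]
tool_rot: [3.141, -0.0, 1.571]
force: [-0.8, 0.1, 0.2]
grip_width: 0.029
```

```bash
python3 -m handwheel '[[0,0,0.01,0,0,0],[0,0,0,0,0,0]]'; python3 -m handwheel '[[0,0,0,0,0,0],[0,0,0,0,0,0],[0,0,0,0,0,0]]' 0.0;  python3 -m handwheel '[[0,0,0,0,0,0],[0,0,0,0,0,0],[0,0,0,0,0,0],[0,0,0,0,0,0]]' -1
python3 -m handwheel '[[0,0,-1,0,0,0],[0,0,-1,0,0,0],[0,0,-1,0,0,0],[0,0,-1,0,0,0],[0,0,0,0,0,0]]'
python3 - <<'E'
from workcell import bot
from h import *
f=bot.grab_frame("scene")
a=f["pixels"][110:270,250:450]
cv2.imwrite("pics/p8.png",cv2.resize(a,None,fx=3,fy=3,interpolation=cv2.INTER_CUBIC))
E
```

```text
clock: 20.25
position: [0.501, 0.2315, 0.0135]
tool_rot: [3.141, -0.0, 1.571]
force: [-1.5, -1.8, 7.1]
grip_width: 0.0291
clock: 20.62
position: [0.5007, 0.2315, 0.013]
tool_rot: [-3.141, -0.0, 1.571]
force: [-0.5, 0.5, -0.4]
grip_width: 0.0426
clock: 21.12
position: [0.5008, 0.2315, 0.013]
tool_rot: [-3.142, -0.0, 1.571]
force: [0.1, -0.7, -1.1]
grip_width: 0.0853
clock: 21.75
position: [0.5016, 0.2318, 0.1146]
tool_rot: [3.139, -0.001, 1.571]
force: [0.1, 1.0, -0.3]
grip_width: 0.0857
```

View pics/p8.png

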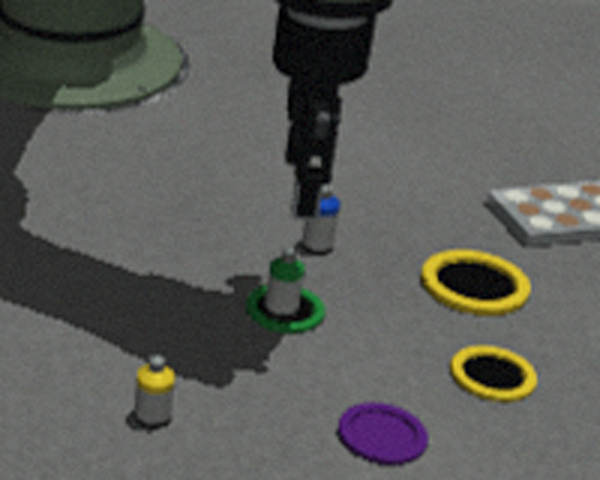

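```bash
python3 -m handwheel '[[-0.65,0.9,0,0,0,0],[-0.65,0.9,0,0,0,0],[-0.65,0.9,0,0,0,0],[-0.65,0.9,0,0,0,0],[-0.65,0.9,0,0,0,0],[-0.65,0.9,0,0,0,0],[-0.6,1,0,0,0,0],[0,0,0,0,0,0]]'
python3 - <<'E'
from workcell import bot
from h import *
o=bot.observe();print(o["position"])
f=bot.grab_frame("scene")
a=f["pixels"][130:290,250:450]
cv2.imwrite("pics/p9.png",cv2.resize(a,None,fx=3,fy=3,interpolation=cv2.INTER_CUBIC))
E
```

```text
clock: 22.8
position: [0.6616, 0.1172, 0.1114]
tool_rot: [-3.14, 0.001, 1.568]
force: [-0.7, 0.6, -0.6]
grip_width: 0.085
[0.66157261 0.11718014 0.11140906]
```

View pics/p9.png

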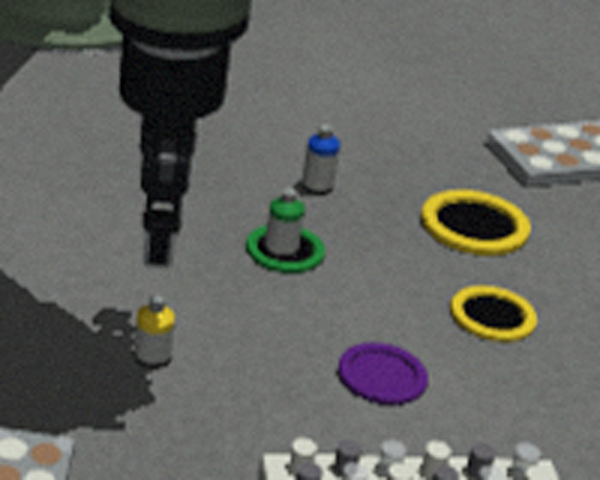

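```bash
python3 -m handwheel '[[0.03,0,1,0,0,0],[0,0,1,0,0,0],[0,0,1,0,0,0],[0,0,1,0,0,0],[0,0,0.1,0,0,0],[0,0,0,0,0,0]]'
python3 -m handwheel '[[0,0,0,0,0,0],[0,0,0,0,0,0],[0,0,0,0,0,0],[0,0,0,0,0,0]]' 0.0 40
python3 -m handwheel '[[0,0,0,0,0,0],[0,0,0,0,0,0],[0,0,0,0,0,0],[0,0,0,0,0,0]]' 1 40
python3 -m handwheel '[[0,0,-0.5,0,0,0],[0,0,-1,0,0,0],[0,0,-1,0,0,0],[0,0,-1,0,0,0],[0,0,0,0,0,0]]'
python3 - <<'E'
from workcell import bot
from h import *
f=bot.grab_frame("scene")
a=f["pixels"][130:290,250:450]
cv2.imwrite("pics/p10.png",cv2.resize(a,None,fx=3,fy=3,interpolation=cv2.INTER_CUBIC))
E
```

```text
clock: 23.6
position: [0.6608, 0.1202, 0.0109]
tool_rot: [3.141, -0.0, 1.571]
force: [-0.3, 0.5, 0.2]
grip_width: 0.0851
clock: 24.1
position: [0.6609, 0.1198, 0.0107]
tool_rot: [3.141, -0.0, 1.571]
force: [-0.4, 0.4, -0.9]
grip_width: 0.0429
clock: 24.6
position: [0.6609, 0.1198, 0.0108]
tool_rot: [3.141, -0.0, 1.571]
force: [-1.1, -0.8, 5.4]
grip_width: 0.0289
clock: 25.22
position: [0.6621, 0.1201, 0.1013]
tool_rot: [3.138, -0.001, 1.571]
force: [0.1, -0.0, -2.9]
grip_width: 0.029
```

View pics/p10.png

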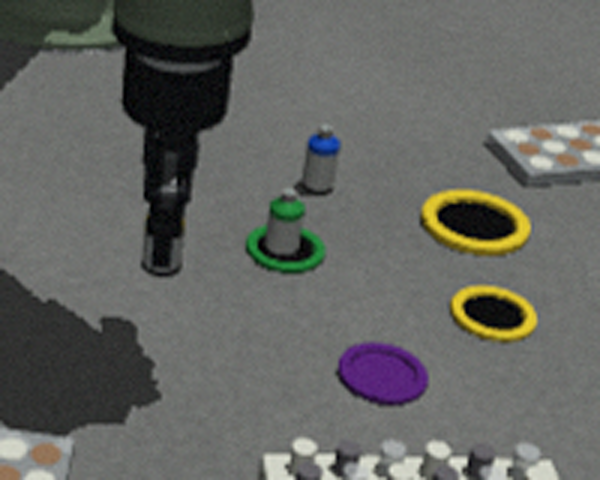

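```bash
python3 -m handwheel '[[1,-0.3,0,0,0,0],[1,-0.3,0,0,0,0],[1,-0.3,0,0,0,0],[1,-0.3,0,0,0,0],[1,-0.3,0,0,0,0],[1,-0.3,0,0,0,0],[1,-0.3,0,0,0,0],[1,-0.3,0,0,0,0]]'
python3 -m handwheel '[[1,-0.3,0,0,0,0],[1,-0.4,0,0,0,0],[1,-0.4,0,0,0,0],[0.3,0,0,0,0,0],[0,0,0,0,0,0]]'
python3 - <<'E'
from workcell import bot
from h import *
o=bot.observe();print(o["qpos"],o["position"])
f=bot.grab_frame("scene")
a=f["pixels"][130:290,250:450]
cv2.imwrite("pics/p11.png",cv2.resize(a,None,fx=3,fy=3,interpolation=cv2.INTER_CUBIC))
E
```

```text
clock: 26.28
position: [0.6001, 0.3203, 0.0973]
tool_rot: [-3.141, 0.001, 1.571]
force: [-0.3, 0.4, -1.3]
grip_width: 0.029
clock: 26.9
position: [0.5733, 0.402, 0.0975]
tool_rot: [-3.141, 0.001, 1.571]
force: [-0.7, 0.0, -1.4]
grip_width: 0.0289
[-0.36190117  0.84474054 -0.57181435  1.45796053  0.50582904  0.98908215
 -1.06093062] [0.57327007 0.40197702 0.09752298]
```

View pics/p11.png

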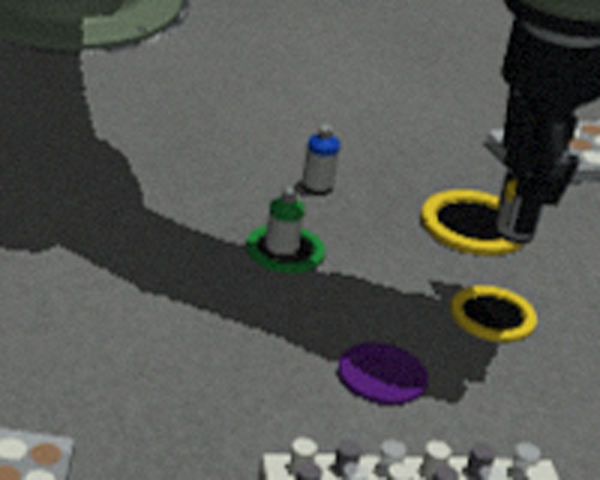

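```bash
python3 -m handwheel '[[0,0,0.5,0,0,0],[0,0,1,0,0,0],[0,0,1,0,0,0],[0,0,0.5,0,0,0],[0,0,0.25,0,0,0],[0,0,0.05,0,0,0],[0,0,0,0,0,0]]'
python3 -m handwheel '[[0,0,0.02,0,0,0],[0,0,0,0,0,0]]'
```

```text
clock: 27.82
position: [0.5735, 0.4025, 0.0162]
tool_rot: [3.141, -0.001, 1.571]
force: [-0.2, -0.7, -1.9]
grip_width: 0.0289
clock: 28.08
position: [0.5734, 0.4023, 0.0154]
tool_rot: [3.141, -0.0, 1.571]
force: [-0.3, 0.1, -2.3]
grip_width: 0.0286
```

```bash
python3 -m handwheel '[[0,0,0.04,0,0,0],[0,0,0,0,0,0]]'
python3 -m handwheel '[[0,0,0.02,0,0,0],[0,0,0,0,0,0]]'
```

```text
clock: 28.32
position: [0.5732, 0.4022, 0.014]
tool_rot: [-3.142, 0.0, 1.571]
force: [-0.2, -0.6, -2.4]
grip_width: 0.0292
clock: 28.58
position: [0.5733, 0.4023, 0.0138]
tool_rot: [3.142, -0.0, 1.571]
force: [-0.8, -1.0, 3.6]
grip_width: 0.029
```

```bash
python3 -m handwheel '[[0,0,0,0,0,0],[0,0,0,0,0,0],[0,0,0,0,0,0]]' 0.0;  python3 -m handwheel '[[0,0,0,0,0,0],[0,0,0,0,0,0],[0,0,0,0,0,0],[0,0,0,0,0,0]]' -1
python3 -m handwheel '[[0,0,-1,0,0,0],[0,0,-1,0,0,0],[0,0,-1,0,0,0],[0,0,-1,0,0,0]]'
python3 -m handwheel '[[-0.7,-0.95,0,0,0,0],[-0.7,-0.95,0,0,0,0],[-0.7,-0.95,0,0,0,0],[-0.7,-0.95,0,0,0,0],[-0.7,-0.95,0,0,0,0],[-0.7,-0.95,0,0,0,0],[-0.7,-0.95,0,0,0,0],[-0.5,-0.7,0,0,0,0]]'
python3 -m handwheel '[[0,0,0,0,0,0]]'
python3 - <<'E'
from workcell import bot
from h import *
o=bot.observe();print(o["qpos"],o["position"])
f=bot.grab_frame("scene")
a=f["pixels"][110:270,250:450]
cv2.imwrite("pics/p12.png",cv2.resize(a,None,fx=3,fy=3,interpolation=cv2.INTER_CUBIC))
E
```

```text
clock: 28.95
position: [0.5732, 0.4023, 0.0135]
tool_rot: [-3.142, -0.0, 1.571]
force: [-0.1, -0.7, -1.0]
grip_width: 0.0429
clock: 29.45
position: [0.5732, 0.4023, 0.0136]
tool_rot: [-3.142, -0.0, 1.571]
force: [0.7, -0.7, -0.9]
grip_width: 0.0851
clock: 29.95
position: [0.5736, 0.4026, 0.1167]
tool_rot: [3.14, -0.001, 1.571]
force: [1.0, 0.1, 0.1]
grip_width: 0.0858
clock: 30.95
position: [0.3892, 0.2667, 0.1152]
tool_rot: [3.139, -0.0, 1.571]
force: [0.2, 1.0, 0.2]
grip_width: 0.0858
clock: 31.08
position: [0.3895, 0.2668, 0.1152]
tool_rot: [3.139, 0.0, 1.571]
force: [0.7, 1.0, -0.6]
grip_width: 0.0856
[-0.24323516  0.52515953 -0.62955189  2.07236765  0.48569994  0.68923227
 -1.19160246] [0.38946046 0.2667839  0.1151965 ]
```

View pics/p12.png

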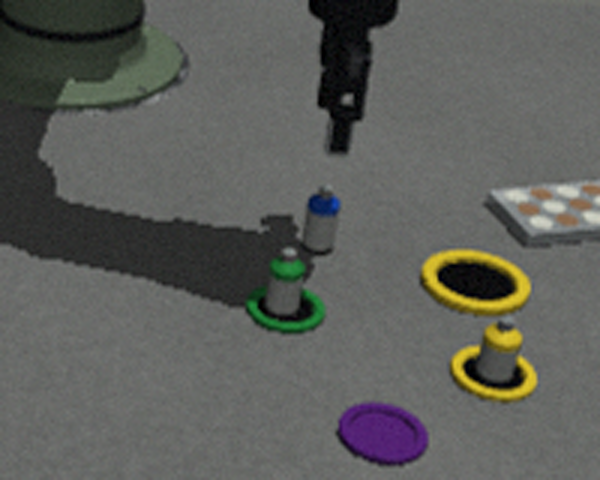

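```bash
python3 - <<'E'
from h import *
f=pickle.load(open("scene0.pkl","rb"))
for X in [(.389+.04,.267,.125),(.389,.267,.125),(.389,.267,.06),(.389,.267,.0)]:
    p=proj(f,X); print(X,p,(p-[250,110])*3)
for X in [(.661+.04,.119,.122),(.661,.119,.0)]:
    p=proj(f,X); print(X,p,(p-[250,130])*3)
E
```

```text
(0.429, 0.267, 0.125) [361.09914581 160.53883453] [333.29743742 151.6165036 ]
(0.389, 0.267, 0.125) [359.92605595 153.48376792] [329.77816786 130.45130377]
(0.389, 0.267, 0.06) [356.62044759 173.94033982] [319.86134278 191.82101945]
(0.389, 0.267, 0.0) [353.72741416 191.8437149 ] [311.18224248 245.53114471]
(0.7010000000000001, 0.119, 0.122) [302.59134399 216.68564741] [157.77403198 260.05694223]
(0.661, 0.119, 0.0) [299.26957534 247.86126177] [147.80872602 353.5837853 ]
```

```bash
python3 -m handwheel '[[0,0,1,0,0,0],[0,0,1,0,0,0],[0,0,1,0,0,0],[0,0,1,0,0,0],[0,0,0.12,0,0,0],[0,0,0,0,0,0]]'
python3 -m handwheel '[[0,0,0,0,0,0],[0,0,0,0,0,0],[0,0,0,0,0,0],[0,0,0,0,0,0]]' 0.0 40
python3 -m handwheel '[[0,0,0,0,0,0],[0,0,0,0,0,0],[0,0,0,0,0,0],[0,0,0,0,0,0]]' 1 40
python3 -m handwheel '[[0,0,-0.5,0,0,0],[0,0,-1,0,0,0],[0,0,-1,0,0,0],[0,0,-1,0,0,0],[0,0,0,0,0,0]]'
python3 - <<'E'
from workcell import bot
from h import *
f=bot.grab_frame("scene")
a=f["pixels"][110:270,250:450]
cv2.imwrite("pics/p13.png",cv2.resize(a,None,fx=3,fy=3,interpolation=cv2.INTER_CUBIC))
E
```

```text
clock: 31.88
position: [0.3901, 0.2678, 0.0113]
tool_rot: [3.141, -0.0, 1.571]
force: [-0.2, 0.8, 0.6]
grip_width: 0.0853
clock: 32.38
position: [0.3896, 0.2672, 0.0107]
tool_rot: [3.141, -0.0, 1.571]
force: [0.2, 0.9, 0.4]
grip_width: 0.0428
clock: 32.88
position: [0.3895, 0.2672, 0.0107]
tool_rot: [3.142, 0.0, 1.571]
force: [-1.5, 0.0, 5.5]
grip_width: 0.029
clock: 33.5
position: [0.3903, 0.2676, 0.0999]
tool_rot: [3.139, -0.001, 1.571]
force: [0.0, -0.2, -2.3]
grip_width: 0.0291
```

View pics/p13.png

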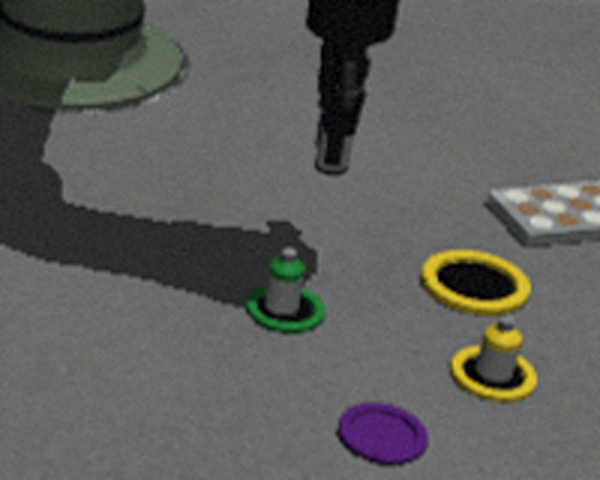

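```bash
python3 -m handwheel '[[-1,0.28,-0.5,0,0,0],[-1,0.28,-0.5,0,0,0],[-1,0.28,0,0,0,0],[-1,0.28,0,0,0,0],[-1,0.28,0,0,0,0],[-1,0.28,0,0,0,0],[-1,0.28,0,0,0,0],[-1,0.28,0,0,0,0]]'
python3 -m handwheel '[[-1,0.28,0,0,0,0],[-1,0.28,0,0,0,0],[-1,0.28,0,0,0,0],[-1,0.28,0,0,0,0],[-1,0.28,0,0,0,0],[-1,0.28,0,0,0,0],[-1,0.28,0,0,0,0],[-1,0.28,0,0,0,0]]'
python3 -m handwheel '[[-1,0.28,0,0,0,0],[-1,0.28,0,0,0,0],[-1,0.28,0,0,0,0],[-1,0.28,0,0,0,0],[-1,0.28,0,0,0,0],[-1,0.28,0,0,0,0],[-1,0.28,0,0,0,0],[-1,0.28,0,0,0,0]]'
python3 -m handwheel '[[-1,0.28,0,0,0,0],[-0.8,0.2,0,0,0,0],[0,0,0,0,0,0],[0,0,0,0,0,0]]'
python3 - <<'E'
from workcell import bot
from h import *
o=bot.observe();print(o["qpos"],o["position"])
f=bot.grab_frame("scene")
a=f["pixels"][110:270,70:270]
cv2.imwrite("pics/p14.png",cv2.resize(a,None,fx=3,fy=3,interpolation=cv2.INTER_CUBIC))
E
```

```text
clock: 34.55
position: [0.4453, 0.0663, 0.1224]
tool_rot: [-3.14, 0.0, 1.571]
force: [-0.4, -0.3, -1.0]
grip_width: 0.0289
clock: 35.55
position: [0.5013, -0.1335, 0.1222]
tool_rot: [-3.14, -0.0, 1.571]
force: [0.6, -0.2, -1.1]
grip_width: 0.0292
clock: 36.55
position: [0.5573, -0.3333, 0.1218]
tool_rot: [-3.14, -0.001, 1.571]
force: [0.4, 0.3, -0.9]
grip_width: 0.029
clock: 37.05
position: [0.5694, -0.3767, 0.1222]
tool_rot: [-3.141, -0.001, 1.572]
force: [-0.2, 0.7, -2.0]
grip_width: 0.029
[ 0.84250114  0.78929514 -0.5724923   1.49831641  0.47511885  0.9966401
  0.14429057] [ 0.56939739 -0.37674429  0.12220828]
```

View pics/p14.png

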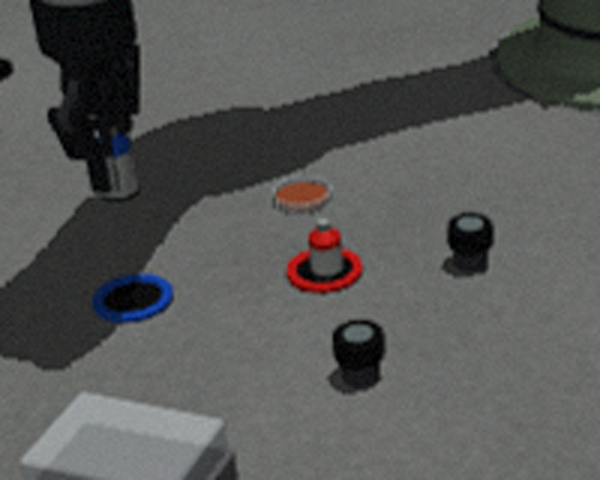

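```bash
python3 -m handwheel '[[-0.13,0,0.5,0,0,0],[0,0,1,0,0,0],[0,0,1,0,0,0],[0,0,1,0,0,0],[0,0,0.5,0,0,0],[0,0,0.23,0,0,0],[0,0,0,0,0,0]]'
python3 -m handwheel '[[0,0,0.04,0,0,0],[0,0,0,0,0,0]]'
```

```text
clock: 37.98
position: [0.5699, -0.381, 0.0175]
tool_rot: [3.141, 0.0, 1.571]
force: [-0.3, -0.1, -0.9]
grip_width: 0.0292
clock: 38.22
position: [0.5699, -0.3812, 0.0168]
tool_rot: [3.141, 0.0, 1.571]
force: [0.3, 0.1, -1.2]
grip_width: 0.0289
```

```bash
python3 -m handwheel '[[0,0,0.05,0,0,0],[0,0,0.04,0,0,0],[0,0,0,0,0,0]]'
python3 -m handwheel '[[0,0,0.02,0,0,0],[0,0,0,0,0,0]]'
python3 -m handwheel '[[0,0,0.01,0,0,0],[0,0,0,0,0,0]]'
```

```text
clock: 38.6
position: [0.5696, -0.381, 0.0139]
tool_rot: [-3.141, -0.0, 1.571]
force: [-0.6, 0.1, -1.7]
grip_width: 0.0288
clock: 38.85
position: [0.5697, -0.381, 0.0138]
tool_rot: [-3.142, 0.0, 1.571]
force: [-2.4, 1.1, 4.4]
grip_width: 0.0292
clock: 39.1
position: [0.5697, -0.381, 0.0138]
tool_rot: [-3.142, 0.0, 1.571]
force: [-3.8, 1.2, 8.7]
grip_width: 0.029
```

```bash
python3 -m handwheel '[[0,0,0,0,0,0],[0,0,0,0,0,0],[0,0,0,0,0,0]]' 0.0;  python3 -m handwheel '[[0,0,0,0,0,0],[0,0,0,0,0,0],[0,0,0,0,0,0],[0,0,0,0,0,0]]' -1
python3 -m handwheel '[[0,0,-1,0,0,0],[0,0,-1,0,0,0],[0,0,-1,0,0,0],[0,0,-1,0,0,0],[0,0,-1,0,0,0],[-0.6,-1,-0.5,0,0,0],[-0.6,-1,0,0,0,0],[-0.6,-1,0,0,0,0]]'
python3 -m handwheel '[[-0.6,-1,0,0,0,0],[-0.6,-1,0,0,0,0],[-0.6,-1,0,0,0,0],[-0.6,0,0,0,0,0],[0,0,0,0,0,0]]'
python3 - <<'E'
from workcell import bot
from h import *
S=bot.grab_frame("scene");T=bot.grab_frame("top")
cv2.imwrite("pics/f1.png",cv2.resize(S["pixels"][140:280,80:450],None,fx=2.1,fy=2.1,interpolation=cv2.INTER_CUBIC))
cv2.imwrite("pics/f2.png",cv2.resize(T["pixels"][120:270,110:420],None,fx=2.5,fy=2.5,interpolation=cv2.INTER_CUBIC))
E
```

```text
clock: 39.48
position: [0.5697, -0.381, 0.0132]
tool_rot: [3.142, -0.0, 1.571]
force: [-0.3, -0.2, 0.3]
grip_width: 0.0423
clock: 39.98
position: [0.5697, -0.381, 0.0133]
tool_rot: [3.142, 0.0, 1.571]
force: [-0.1, 1.1, 0.0]
grip_width: 0.085
clock: 40.98
position: [0.4942, -0.4267, 0.1532]
tool_rot: [3.14, 0.002, 1.571]
force: [0.2, 0.2, -0.1]
grip_width: 0.0852
clock: 41.6
position: [0.4202, -0.4869, 0.152]
tool_rot: [3.14, 0.001, 1.57]
force: [0.2, 1.2, 0.0]
grip_width: 0.0855
```

View pics/f1.png

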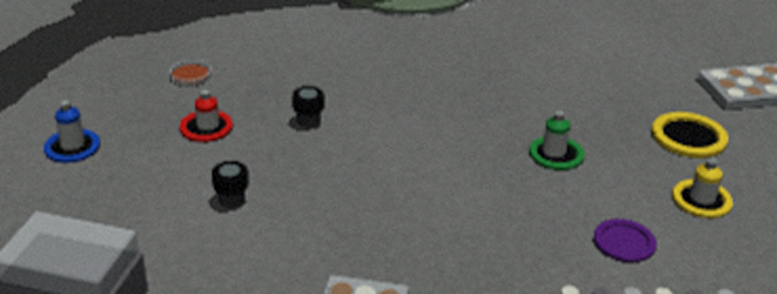

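View pics/f2.png

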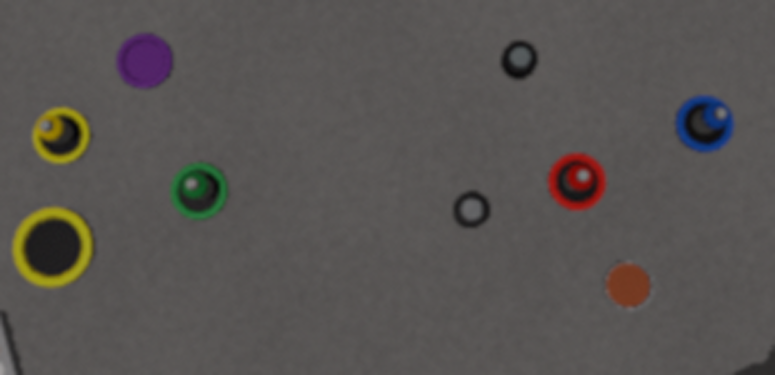

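```bash
python3 -c "
from workcell import bot
print(bot.job_done())"
```

```text
the job is handed in; nothing more can be done
None
```

All four objectives now stand upright, nose up, inside the base of their own colour. Yellow went into the smaller yellow-rimmed base. Each one was lowered slowly until the wrist force showed it touching the floor, then released. I handed the job in at about 42 s on the robot's clock.

**Last checks:** The final scene and top pictures show all four upright inside their rims. In the top picture both eyepieces are at the same pixels as at the start. The gripper was open and well clear of everything.

**Disagreements:** The two cameras differed by about 6 mm in x on where the bases were. I relied mainly on the top camera, and the pictures taken after placing showed no objective off-centre enough to matter. While setting down the red objective I pressed about 21 N before backing off; the others stayed under 9 N. I saw no sign of a failed check, but the hand-in gives no verdict.

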